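# Clear the sill, lift the sagging bolt over its bent keeper and hold the gate ajar

## Task

Push the three loose plastic chips completely off the grey sill plate in front of the little guard pen, using the blue scraper block (never the gripper itself, nor the gate), and stand the scraper back on the table, clear of the pen and its sill. Then take the black knob of the sagging barrel bolt, lift it so that the bolt's head clears the bent lip of the keeper while you draw it back to its stop, and swing the sprung gate about 25 degrees open towards the robot. Finish still gripping the knob and holding the gate still at that angle, with the scattered bystanders left where they are.

Things in the scene. Friction and masses are not known exactly. Their poses are not given: they have to be found in the camera images.
- sill (a point): centre of the top face of the grey sill plate, fixed to the table with the guard pen: 110 mm along x, 240 mm along y, top 6 mm above the table. Axes of the pen: x away from the robot through the gate, y along the closed gate to its hinge, z up. The closed gate's near face lies 72 mm along +x; the 20 mm square posts' near faces 70 mm along +x, at y +135 mm (hinge) and -155 mm (latch)
- gate_hinge (a point): a point on the gate's vertical hinge axis, 100 mm above the table; axes as the sill's. The gate is an aluminium frame with a clear panel, 240 mm wide, its top 100 mm and its lower edge 16 mm above the table. Behind it stand posts and clear walls 100 mm high, with lower packaging fixed inside
- gate (a joint): angle of the gate in rad: 0 closed, growing as its free end swings towards the robot (clockwise seen from above), to 1.3. A spring shuts it with about 0.25 to 0.5 N m, so it closes when let go. It cannot open while the bolt is in the keeper
- knob (a point): centre of the bolt's upright black knob: a cylinder 22 mm across, 38 mm high (19 mm above and below this point) under a cap 25 mm wide and 4 mm thick, on an 8 mm stem. Bolt shut: 166 mm above the table, 185 mm from the hinge axis; drawn: 143 mm from it. Guide loops near it reach 144 mm, keeper cheeks 138 mm above the table. It moves with bolt and gate
- bolt (a joint): how far the bolt is drawn along the gate towards the hinge, m: 0 shut, 0.042 at its stop; about 1 N of friction, it stays where left. Its head (26 mm wide, 10 mm long) sits in a keeper on the latch post behind a bent red lip: not lifted, it catches after 3 mm. From 3 to 18 mm it must be above the lip; beyond 24 mm it is clear of the keeper and the gate can swing
- bolt_lift (a joint): how far the bolt is lifted in its worn guide loops, in m: 0 sagging (it drops by its own weight of about 0.15 kg), 0.014 at most. The head clears the lip from 0.007 on
- scraper_mid (a point): centre of the blue scraper block, half-way up: 62 mm high, standing on a black rubber foot. Its bar is 120 mm along its y, 22 mm along x and 18 mm high; the grip block above it is 22 mm along x, 70 mm along y and reaches to the top. About 0.12 kg, loose, on the table
- chip_0_mid (a point): centre of the yellow plastic offcut chip, an L-shaped piece 24 x 20 x 8 mm, about 12 g, loose on the sill; flat on the sill its centre is 10 mm above the table, flat on the table 4 mm
- chip_1_mid (a point): centre of the red plastic offcut chip, an L-shaped piece 24 x 20 x 8 mm, about 12 g, loose on the sill; flat on the sill its centre is 10 mm above the table, flat on the table 4 mm
- chip_2_mid (a point): centre of the green plastic offcut chip, an L-shaped piece 24 x 20 x 8 mm, about 12 g, loose on the sill; flat on the sill its centre is 10 mm above the table, flat on the table 4 mm
- pill_bottle: bystander: white tablet bottle, 42 mm wide, 72 mm high; origin under its centre
- pin_bottle: bystander: white waisted bottle, 34 mm wide, 84 mm high; origin under its centre
- tape_roll: bystander: roll of brown packing tape lying flat, 84 mm wide, 19 mm high; origin under its centre
- marker: bystander: white marker with a red cap lying on the table, 130 mm along its y, 16 mm thick; origin under its centre
Not all that is in view belongs to the job. Leave any orange or purple look-alike of the part that bears scraper_mid alone.

How it is judged (in metres and radians):
On the way, in this order (a step that is already met when the one before it is completed fails the run):
1. all three chips are off the sill (centre at table level or 14 mm beyond its edges) ((height (world z) of chip_0_mid below 0.0065 m or x of chip_0_mid in the frame of sill above 0.069 m or x of chip_0_mid in the frame of sill below -0.069 m or y of chip_0_mid in the frame of sill above 0.134 m or y of chip_0_mid in the frame of sill below -0.134 m) and (height (world z) of chip_1_mid below 0.0065 m or x of chip_1_mid in the frame of sill above 0.069 m or x of chip_1_mid in the frame of sill below -0.069 m or y of chip_1_mid in the frame of sill above 0.134 m or y of chip_1_mid in the frame of sill below -0.134 m) and (height (world z) of chip_2_mid below 0.0065 m or x of chip_2_mid in the frame of sill above 0.069 m or x of chip_2_mid in the frame of sill below -0.069 m or y of chip_2_mid in the frame of sill above 0.134 m or y of chip_2_mid in the frame of sill below -0.134 m)), for 0.2 s.
2. the bolt's head is over the keeper's lip: lifted at least 6 mm while being drawn (value of joint bolt between 0.004 and 0.018 m and value of joint bolt_lift above 0.006 m).
3. the bolt is drawn back out of the keeper (value of joint bolt above 0.034 m), for 0.1 s.
At the end, for the whole second after the job is handed in: Gripper still gripping the knob (over 1 N), gate still at 0.27 to 0.61 rad (15 to 35 degrees), bolt drawn 30 mm or more, nothing else propping the gate; all chips off the sill; scraper standing upright, still, on the table, touching neither pen nor gripper (all of step 1 and value of joint gate between 0.27 and 0.61 rad and velocity of joint gate between -0.05 and 0.05 rad/s and value of joint bolt above 0.03 m and contact force between the fingers and bolt above 1 N and contact force between scraper and pen below 0.05 N and contact force between scraper and the fingers below 0.05 N and height (world z) of scraper_mid between 0.026 and 0.036 m and angle between scraper_mid's own z axis and vertical below 0.15 rad and linear speed of scraper below 0.02 m/s and contact force between gate and pill_bottle below 0.05 N and contact force between gate and pin_bottle below 0.05 N and contact force between gate and tape_roll below 0.05 N and contact force between gate and marker below 0.05 N and contact force between gate and chip_0 below 0.05 N and contact force between gate and chip_1 below 0.05 N and contact force between gate and chip_2 below 0.05 N); the arm keeps its last pose, push and grip.
It fails at once if a chip is touched by the gripper or the arm (contact force between any of the fingers, the arm and chip_0 above 0.2 N or contact force between any of the fingers, the arm and chip_1 above 0.2 N or contact force between any of the fingers, the arm and chip_2 above 0.2 N).
It fails at once if the gate pushes a chip (contact force between gate and chip_0 above 0.2 N or contact force between gate and chip_1 above 0.2 N or contact force between gate and chip_2 above 0.2 N).
It fails at once if the bolt is forced through the lip without being lifted (value of joint bolt between 0.009 and 0.015 m and value of joint bolt_lift below 0.004 m).
It fails at once if a bystander is moved more than 30 mm (distance of any of pill_bottle, pin_bottle, tape_roll, marker from where it was at the start of the episode above 0.03 m).
It also fails if it takes over 61 s, if anything falls off the work surface, if the arm or the gripper's body presses on something with over 40 N, if the wrist force passes 120 N, or if a joint passes its speed limit or range.

## Robot

A 7-joint arm with a two-finger parallel gripper is mounted at the origin on a cart in front of the work surface, level with it; the furniture and walls round the work are solid. World frame = base frame: x ahead of the robot, y to its left, z up, the work surface at z = 0. Lengths are in mm, angles in rad, forces in N, time in s.
With the tool pointing down it reaches from about 400 to 875 mm from the base axis. Payload 6.5 kg.
Tool frame: the origin (TCP) lies on the mounting face of the last link; the fingertips stand 166 mm ahead of it and the grasp point (between the pads) lies 147 mm ahead of it (r.tips_ahead is the distance from the TCP to the fingertips, in mm); z points along the fingers, y is the line along which they close (so a half turn about z gives the same grasp; the last joint's range is limited). The gripper opens to 88 mm and grips with 3 to 60 N. Pads are 18 mm wide; open, the fingers measure 123 mm over their backs; the gripper's body (75 mm by 187 mm) begins 45 mm behind the grasp point.
Start: joints at [1.091, 0.536, -0.004, 1.538, 0.003, 1.067, -0.071], TCP at [261.359, -595.132, 404.716] pointing down, gripper open.
Joint ranges: [-2.7, 2.7], [-0.37, 2.16], [-1.27, 1.26], [0.24, 2.4], [-1.31, 4.45], [0.19, 1.91], [-2.76, 2.76]. Speed limits (rad/s): [2.39, 2.39, 3.14, 3.14, 3.14, 3.14, 3.14].

## Interface

Orientations are given as a 3x3 rotation matrix whose columns are the frame's x, y, z axes.
In Python, from workcell import r gives the robot as it stands. The module is installed in compiled form; this text tells all that it offers. Calls block until the motion is done:
- r.reach(position, orientation): joint-space move of the TCP to a pose.
- r.line_to(position, vel=150, ori=None, stop_force=None): straight line of the TCP; ori=None keeps the orientation; vel is the mean speed in mm/s. With stop_force (N) it stops when the force on the tool has changed by that much, and returns True; else False.
- r.move_joints(angles): joint-space move.
- r.gripper_to(opening): finger opening in mm; the grip force is fixed at half the most; returns when the fingers have stopped.
- r.hold(seconds).
- r.ik(position, orientation): joint angles nearest the present ones, or None.
- r.observe(): the state.
- r.camera(name): name is "side" or "top"; returns a dict with "pixels" (384x512x3 uint8, red, green, blue), "range_z" (384x512 float32, mm along the optical axis (not along the pixel's ray), 0 where there is no reading), "mtx" (3x3 intrinsics, pixels), "R" (3x3) and "t" (3): a world point X has camera coordinates R X + t. Camera axes: x right, y down, z forward; pixel columns grow to the right and rows downward; lengths in mm; the calibration is good to about 2 mm. A picture is of the moment at which its call begins.
A pose or a line that the arm cannot do raises r.Unreachable and nothing moves.
- r.job_done(): hands the job in; it is judged then, once.
The state is a dict: "time_s": time; "joint_pos": joint angles; "joint_vel": joint speeds; "joint_torque": joint torques, N m; "eef_pos": TCP position; "ee_rot": TCP orientation; "contact_force": force on the tool from outside, world axes, zero at the start; "moment": the same for the moment, N m; "gripper_width": finger opening in mm; "grip_force": force on a finger pad.
Only numpy, scipy, OpenCV 4.12 (cv2) and the standard library are available. Lean on these libraries where they do the work, as an engineer would, in place of code of your own. Each camera call takes 0.05 s, during which the arm holds its last target. There are 200 camera calls.

## Working session

There is one attempt and no reset: what is moved stays moved. The work goes in short steps, each a Python script; the robot and the scene stay as the last script left them, time stands still between calls to the robot, and variables do not carry over. Pictures are saved under pics/ and viewed, at most 10 in all, crops included, and the job is handed in when it is done.

```bash
mkdir -p pics; python3 - <<'E'
from workcell import r
import numpy as np,cv2
for n in("top","side"):
    c=r.camera(n); np.savez(f"{n}0.npz",**c)
    cv2.imwrite(f"pics/{n}0.png",cv2.resize(c["pixels"][:,:,::-1],(800,600)))
    print(n,c["mtx"],c["R"],c["t"])
s=r.observe();print(s["time_s"],s["eef_pos"],s["ee_rot"],s["gripper_width"])
E
```

```text
top [[434.18441471   0.         255.90439828]
 [  0.         434.18441471 192.72176101]
 [  0.           0.           1.        ]] [[ 0.01556682 -0.99936066  0.03218612]
 [-0.99466083 -0.01876189 -0.10147817]
 [ 0.10201717 -0.03043458 -0.99431697]] [ -50.13624767  627.85561454 1210.55920919]
side [[347.48627611   0.         247.56263277]
 [  0.         347.48627611 192.82219826]
 [  0.           0.           1.        ]] [[-0.94030981 -0.34031467  0.00183792]
 [-0.22626134  0.62112128 -0.7503427 ]
 [ 0.25421106 -0.70597045 -0.66104649]] [548.54622515 225.4779267  978.36393768]
0.1 [ 261.24748684 -594.89087043  403.9515097 ] [[ 9.15576817e-01  4.02142462e-01 -7.29639739e-04]
 [ 4.02143102e-01 -9.15575865e-01  1.32708772e-03]
 [-1.34362214e-04 -1.50847033e-03 -9.99998853e-01]] 88.00848440912061
```

View pics/top0.png

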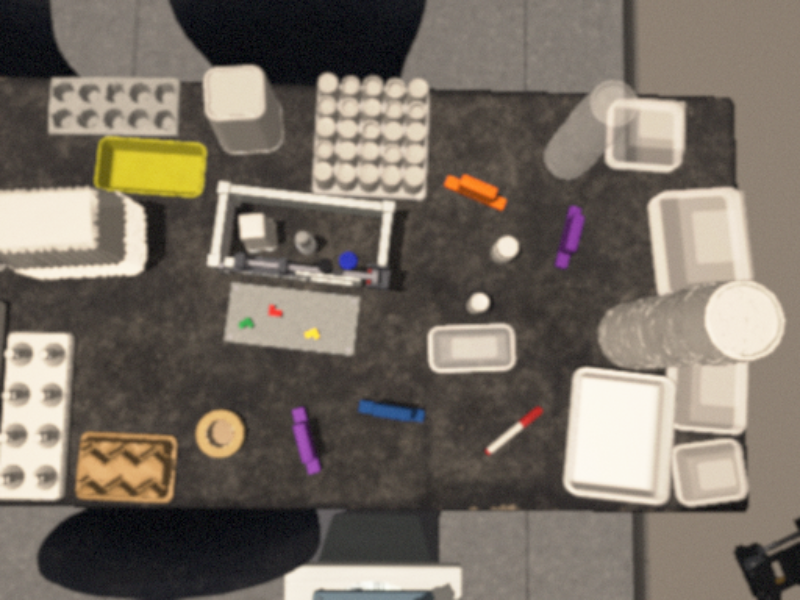

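View pics/side0.png

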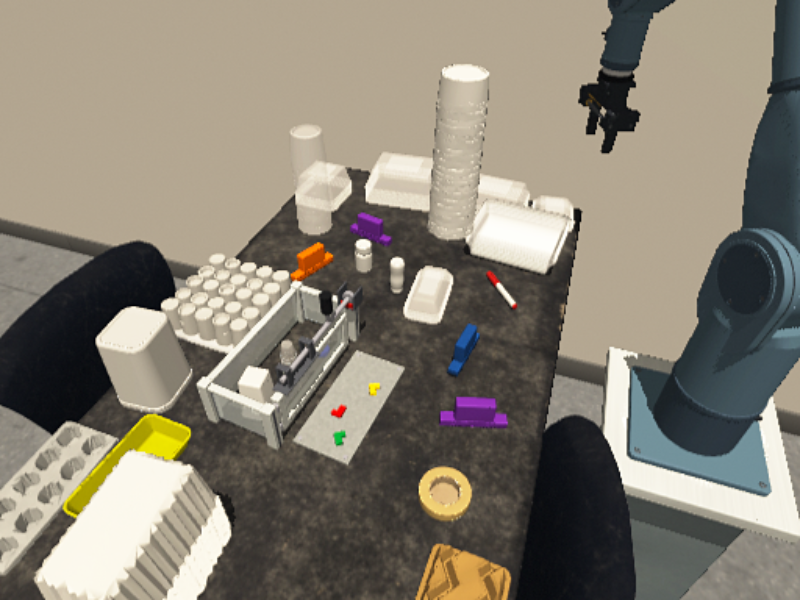

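The top view shows the sill (corners about (231,283), (360,297), (355,355), (224,341)), the green, red and yellow chips at (247,322), (275,311), (312,333), the blue scraper at (392,411), and the closed gate along row ~265. The side view shows the knob at (327,302). Next I measure these.

```bash
cat > h.py <<'E'
import numpy as np,cv2
def cloud(c):
    K=c["mtx"];d=c["range_z"].astype(float);v,u=np.mgrid[0:384,0:512]
    P=np.stack([(u-K[0,2])/K[0,0]*d,(v-K[1,2])/K[1,1]*d,d],-1)
    return (P-c["t"])@c["R"]
def onz(c,u,v,z):
    K=c["mtx"];ray=c["R"].T@np.array([(u-K[0,2])/K[0,0],(v-K[1,2])/K[1,1],1]);o=-c["R"].T@c["t"]
    return o+ray*(z-o[2])/ray[2]
def hsv(c): return cv2.cvtColor(c["pixels"],cv2.COLOR_RGB2HSV).astype(int)
COL=dict(yellow=(22,36),red=(0,6),green=(50,80),blue=(100,118))
def mask(c,name,P,zlo,zhi,box):
    H=hsv(c);lo,hi=COL[name]
    h=H[...,0]
    m=(h>=lo)&(h<=hi) 
    if name=="red": m|=h>174
    m&=(H[...,1]>140)&(H[...,2]>60)
    return m&(P[...,2]>zlo)&(P[...,2]<zhi)&(P[...,0]>box[0])&(P[...,0]<box[1])&(P[...,1]>box[2])&(P[...,1]<box[3])
E
python3 - <<'E'
from h import *
for n in("top","side"):
    c=dict(np.load(n+"0.npz"));P=cloud(c)
    print(n)
    for k in("yellow","red","green"):
        m=mask(c,k,P,-5,30,(450,700,-100,350)); v,u=np.nonzero(m)
        if len(u): print(k,len(u),onz(c,u.mean(),v.mean(),12).round(1),P[m].mean(0).round(1))
    m=mask(c,"blue",P,-5,80,(300,600,-250,200));q=P[m];v,u=np.nonzero(m)
    if len(q):
        print("blue",len(q),q.min(0).round(),q.max(0).round(),q.mean(0).round(1))
        t=q[q[:,2]>50]; b=q[(q[:,2]<25)]
        for w in(t,b):
            if len(w)>4:
                rc=cv2.minAreaRect(w[:,:2].astype(np.float32));print(len(w),rc,w[:,2].mean().round(1))
    # sill
    H=hsv(c);m=(H[...,1]<45)&(H[...,2]>95)&(abs(P[...,2]-6)<9)&(P[...,0]>450)&(P[...,0]<700)&(P[...,1]>-60)&(P[...,1]<330)
    m=cv2.morphologyEx(m.astype(np.uint8),cv2.MORPH_OPEN,np.ones((3,3)))
    N,L,S,C=cv2.connectedComponentsWithStats(m);i=1+S[1:,4].argmax()
    mm=L==i;q=np.array([onz(c,u,v,6) for v,u in zip(*np.nonzero(mm))])
    print("sill",S[i],cv2.minAreaRect(q[:,:2].astype(np.float32)),P[mm][:,2].mean())
    # dark things above z 150
    m=(P[...,2]>145)&(P[...,2]<200)&(P[...,0]>550)&(P[...,0]<750)&(P[...,1]>-80)&(P[...,1]<330)
    q=P[m];print("knob",len(q),q.mean(0),q.min(0),q.max(0),np.median(c["pixels"][m],axis=0), cv2.boundingRect(m.astype(np.uint8)))
    m=(P[...,2]>60)&(P[...,2]<115)&(P[...,0]>500)&(P[...,0]<950)&(P[...,1]>-80)&(P[...,1]<330)
c=dict(np.load("top0.npz"));s=dict(np.load("side0.npz"))
a=cv2.resize(c["pixels"][150:240,130:260,::-1],(800,554),interpolation=cv2.INTER_CUBIC);cv2.imwrite("pics/tc.png",a)
a=cv2.resize(s["pixels"][170:300,130:270,::-1],(646,600),interpolation=cv2.INTER_CUBIC);cv2.imwrite("pics/sc.png",a)
E
```

```text
top
yellow 40 [567.9 122.   12. ] [567.9 121.9  12.6]
red 36 [608.  193.2  12. ] [608.  193.1  12.1]
green 18 [585.6 244.3  12. ] [585.6 244.2  12.8]
blue 318 [415. -87.   0.] [447.  31.  65.] [430.5 -25.9  43.8]
195 ((430.155029296875, -25.391830444335938), (69.22895050048828, 21.432147979736328), 82.04283905029297) 60.0
115 ((429.68353271484375, -27.678508758544922), (119.08663177490234, 20.68390464782715), 81.71470642089844) 16.6
sill [ 143  180   87   48 2977] ((596.1119384765625, 160.6343231201172), (245.06825256347656, 115.36540222167969), 84.70173645019531) 4.780249173175574
knob 99 [669.70578256  99.63043108 179.20733602] [657.78994665  78.59692474 145.08506698] [689.38355667 237.42968334 192.06520727] [52. 50. 49.] (151, 163, 62, 13)
side
yellow 46 [567.2 121.8  12. ] [566.6 123.4  14.1]
red 46 [607.3 193.6  12. ] [606.6 194.9  14. ]
green 45 [584.  244.7  12. ] [583.2 246.2  14.5]
blue 303 [410. -83.   7.] [446.  34.  66.] [427.4 -10.   41.5]
135 ((427.5461730957031, -22.870410919189453), (69.63368225097656, 20.33793067932129), 80.4120864868164) 61.2
102 ((428.0948181152344, -25.233951568603516), (118.55402374267578, 21.395578384399414), 81.56670379638672) 17.7
sill [ 189  225   69   72 2389] ((594.849609375, 160.8560333251953), (244.54151916503906, 111.53282928466797), 84.69956970214844) 7.112363268337805
knob 142 [667.95807318 108.28197896 171.59545998] [656.94053962  78.41880862 145.02189026] [691.9025007  240.60569787 192.3604199 ] [26.  26.5 26.5] (178, 186, 35, 52)
```

View pics/sc.png

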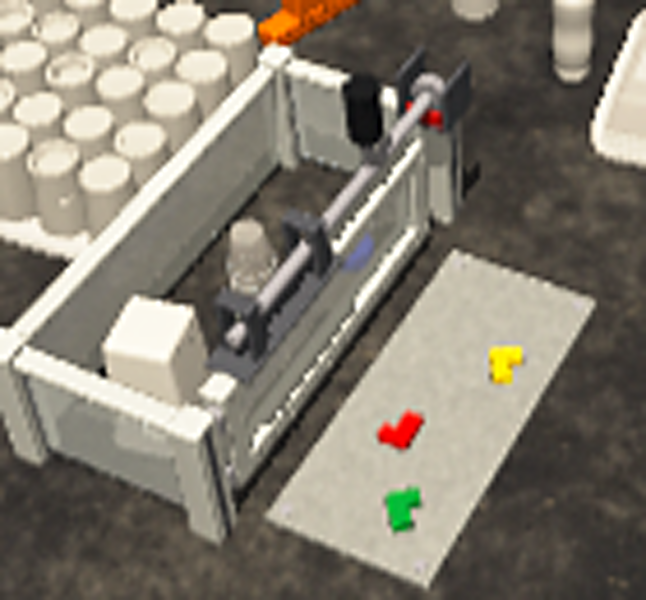

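View pics/tc.png

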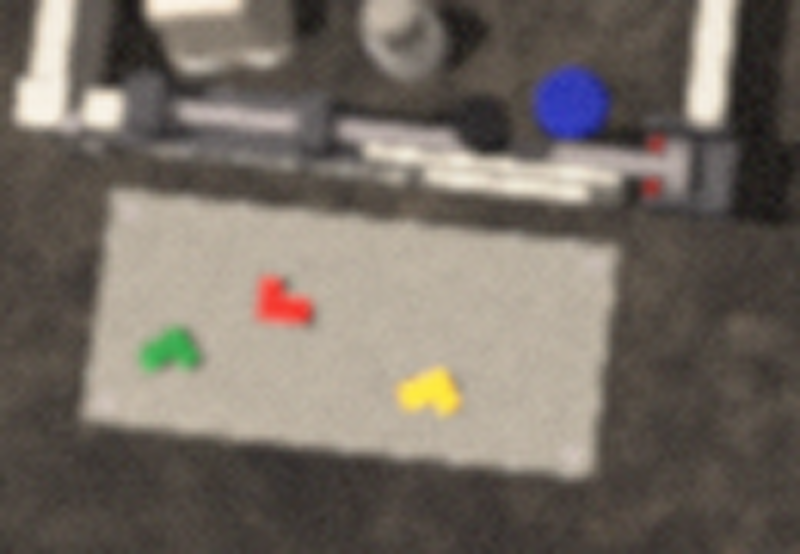

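The crops show the knob (side crop (362,110), top crop (485,122)), the bolt with its two guide loops and the red-lipped keeper, plus three flat chips. The plan is to sweep the chips along +y of the sill with the bar lying across it. Next I refine the knob position and check IK.

```bash
cat >> h.py <<'E'
S0=np.array([595.5,160.7]);a=np.deg2rad(84.7)
SY=np.array([np.cos(a),np.sin(a)]);SX=np.array([SY[1],-SY[0]])
def w(x,y): return S0+x*SX+y*SY
def inv(p): d=np.asarray(p)[...,:2]-S0; return np.stack([d@SX,d@SY],-1)
def R(y):
    y=np.array([y[0],y[1],0.]);y/=np.linalg.norm(y);z=np.array([0,0,-1.]);return np.column_stack([np.cross(y,z),y,z])
E
python3 - <<'E'
from h import *
from workcell import r
for n in("top","side"):
    c=dict(np.load(n+"0.npz"));P=cloud(c)
    print(n,"cam",-c["R"].T@c["t"])
    m=(P[...,2]>150)&(P[...,2]<195)&(P[...,0]>620)&(P[...,0]<720)&(P[...,1]>60)&(P[...,1]<150)
    q=P[m];print("knob z",np.percentile(q[:,2],[0,10,50,90,100]).round(1))
    t=q[q[:,2]>183];print("cap",len(t),t.mean(0),"sill fr",inv(t.mean(0)),np.ptp(inv(t),axis=0)); v,u=np.nonzero(m&(P[...,2]>183));print("cap ray",onz(c,u.mean(),v.mean(),189),u.mean(),v.mean())
    print("body",inv(q).min(0),inv(q).max(0))
    g=P.reshape(-1,3);s=inv(g);k=(g[:,2]>85)&(g[:,2]<108)&(s[:,0]>55)&(s[:,0]<110)&(abs(s[:,1])<190)
    for lo in range(-180,190,30):
        kk=k&(s[:,1]>=lo)&(s[:,1]<lo+30)
        if kk.sum()>2:print(lo,kk.sum(),s[kk][:,0].min().round(),s[kk][:,0].max().round(),g[kk][:,2].max().round())
    k=(g[:,2]>115)&(g[:,2]<150)&(s[:,0]>30)&(s[:,0]<140)&(abs(s[:,1])<190)
    print("bolt",[(lo,s[kk][:,0].min().round(),s[kk][:,0].max().round(),g[kk][:,2].max().round()) for lo in range(-180,190,30) for kk in [k&(s[:,1]>=lo)&(s[:,1]<lo+30)] if kk.sum()>2])
sy=np.array([np.cos(np.deg2rad(81.8)),np.sin(np.deg2rad(81.8))]);sx=np.array([sy[1],-sy[0]])
for sg in(1,-1):
    print("pick",sg,np.round(r.ik([429,-25.5,197],R(sg*sx)),2))
    for y in(-80,0,128): p=w(-3,y);q=r.ik([*p,205],R(sg*SY));print("push",sg,y,None if q is None else np.round(q,2))
    for p in(w(88,-60),w(88,-18),w(30,-5)): q=r.ik([*p,320],R(sg*SX));print("knob",sg,None if q is None else np.round(q,2))
E
```

```text
top cam [ 501.78603163   -1.48157608 1269.00689454]
knob z [151.5 168.7 187.6 190.1 192.1]
cap 71 [669.6978928   89.04405357 188.03668502] sill fr [ 80.49957628 -64.49589268] [23.17865819 21.10784547]
cap ray [669.54341435  88.9641161  189.        ] 207.01408450704224 169.19718309859155
body [ 68.6557275 -75.1096162] [ 91.83438569 -53.81263869]
-180 81 62.0 109.0 107.0
-150 15 61.0 109.0 107.0
-120 27 72.0 78.0 105.0
-90 26 73.0 78.0 105.0
-60 28 72.0 89.0 103.0
-30 41 66.0 96.0 105.0
0 47 66.0 96.0 107.0
30 83 66.0 96.0 106.0
60 56 65.0 96.0 108.0
90 62 66.0 96.0 105.0
120 109 70.0 110.0 104.0
bolt [(-180, np.float64(61.0), np.float64(99.0), np.float64(140.0)), (-150, np.float64(61.0), np.float64(99.0), np.float64(140.0)), (-120, np.float64(76.0), np.float64(86.0), np.float64(127.0)), (-90, np.float64(72.0), np.float64(86.0), np.float64(149.0)), (-60, np.float64(71.0), np.float64(86.0), np.float64(150.0)), (-30, np.float64(76.0), np.float64(86.0), np.float64(129.0)), (0, np.float64(69.0), np.float64(92.0), np.float64(147.0)), (30, np.float64(76.0), np.float64(86.0), np.float64(127.0
[... 1269 characters left out ...]
.42 -0.58]
push 1 -80 [ 0.31  0.85 -0.74  1.78  0.76  0.82  0.67]
push 1 0 [ 0.16  0.87 -0.72  1.71  0.74  0.85  0.58]
push 1 128 [-0.15  0.89 -0.55  1.56  0.57  0.86  0.56]
knob 1 [ 0.13  0.74 -0.52  1.48  0.4   1.03 -0.58]
knob 1 [ 0.06  0.76 -0.52  1.45  0.41  1.04 -0.64]
knob 1 [ 0.07  0.69 -0.56  1.6   0.42  0.98 -0.72]
pick -1 [ 0.8   0.89 -1.08  2.17  1.14  0.86  1.97]
push -1 -80 [-0.13  0.72 -0.12  1.8   0.13  0.63 -1.99]
push -1 0 [-0.2   0.75 -0.19  1.74  0.2   0.68 -2.17]
push -1 128 [-0.37  0.82 -0.22  1.58  0.23  0.77 -2.35]
knob -1 [ 0.41  0.96 -1.08  1.46  0.86  1.25  2.28]
knob -1 [ 0.34  0.97 -1.08  1.43  0.87  1.26  2.23]
knob -1 [ 0.35  0.9  -1.08  1.58  0.84  1.19  2.15]
```

```bash
python3 - <<'E'
from h import *
from workcell import r
sy=np.array([np.cos(np.deg2rad(81.8)),np.sin(np.deg2rad(81.8))]);sx=np.array([sy[1],-sy[0]])
r.line_to([429,-25.5,340],vel=250,ori=R(sx))
r.line_to([429,-25.5,199],vel=120)
s=r.observe();print(s["time_s"],s["eef_pos"],s["contact_force"])
r.gripper_to(10)
s=r.observe();print(s["time_s"],s["eef_pos"],s["gripper_width"],s["grip_force"],s["contact_force"])
r.line_to([429,-25.5,240],vel=120)
p=w(-3,-76)
r.line_to([*p,240],vel=180,ori=R(SY))
s=r.observe();print(s["time_s"],s["eef_pos"],s["gripper_width"],s["contact_force"])
for n in("top","side"):
    c=r.camera(n);np.savez(n+"1.npz",**c);P=cloud(c)
    m=mask(c,"blue",P,-5,150,(450,700,0,200));q=P[m];x=inv(q)
    print(n,len(q),x.min(0),x.max(0),q[:,2].min(),q[:,2].max())
cv2.imwrite("pics/s1.png",cv2.resize(c["pixels"][120:300,130:390,::-1],(800,554)))
E
```

```text
3.9667 [429.27950526 -25.53623667 199.47726941] [-0.11480505  0.40913817  0.05275097]
4.975 [428.97430575 -25.50025191 198.99135906] 21.855541900595952 29.996797163039446 [ 0.51217348  0.12312386 -0.28150384]
7.2417 [585.19833228  85.04976779 239.73067046] 21.76047091577981 [-0.28739656 -0.11961675 -1.74853701]
top 17 [ 105.85671601 -102.22618092] [113.03927131 -79.0436222 ] 0.57134866237935 15.42632309423455
side 226 [-62.40151284 -86.97023244] [ -1.03198466 -62.94774811] 43.749189195293916 105.71467072875433
```

View pics/s1.png

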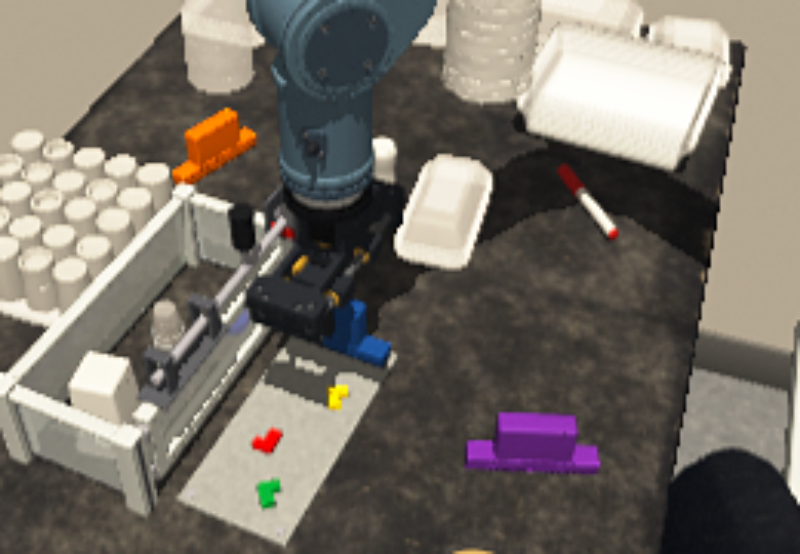

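The scraper is held across the latch-side end of the sill, with all three chips ahead of it. Next comes the sweep.

```bash
python3 - <<'E'
from h import *
from workcell import r
def pr(): s=r.observe();print(round(s["time_s"],2),s["eef_pos"].round(1),s["gripper_width"].round(2),s["contact_force"].round(1))
r.line_to([*w(-3,-76),206.5],vel=60,stop_force=8);pr()
print(r.line_to([*w(-3,126),206.5],vel=70,stop_force=15));pr()
for n in("top","side"):
    c=r.camera(n);np.savez(n+"2.npz",**c);P=cloud(c)
    for k in("yellow","red","green"):
        m=mask(c,k,P,-8,30,(450,720,-100,420)); v,u=np.nonzero(m)
        if len(u): q=onz(c,u.mean(),v.mean(),8);print(n,k,len(u),inv(q).round(),P[m][:,2].mean().round(1))
cv2.imwrite("pics/s2.png",cv2.resize(c["pixels"][170:350,100:360,::-1],(800,554)))
E
```

```text
Traceback (most recent call last):
AttributeError: 'float' object has no attribute 'round'
```

```bash
cat >> h.py <<'E'
def pr(r): s=r.observe();print(round(s["time_s"],2),np.round(s["eef_pos"],1),round(s["gripper_width"],2),round(s["grip_force"],1),np.round(s["contact_force"],1))
def chips(r,tag):
    for n in("top","side"):
        c=r.camera(n);np.savez(n+tag+".npz",**c);P=cloud(c)
        for k in("yellow","red","green"):
            m=mask(c,k,P,-8,30,(450,720,-100,420)); v,u=np.nonzero(m)
            if len(u): q=onz(c,u.mean(),v.mean(),8);print(n,k,len(u),inv(q).round(),P[m][:,2].mean().round(1))
    return c
E
python3 - <<'E'
from h import *
from workcell import r
pr(r)
print(r.line_to([*w(-3,126),206.5],vel=70,stop_force=15));pr(r)
c=chips(r,"2")
cv2.imwrite("pics/s2.png",cv2.resize(c["pixels"][170:350,100:360,::-1],(800,554)))
E
```

```text
7.93 [584.8  85.1 205.1] 21.57 30.0 [-0.6 -0.2  5.2]
False
10.97 [604.2 286.3 206.5] 21.73 30.0 [-0.8 -0.5 -1.6]
side yellow 65 [-21. 149.] 7.1
side red 26 [  8. 143.] 11.7
side green 56 [ -3. 168.] 8.1
```

View pics/s2.png

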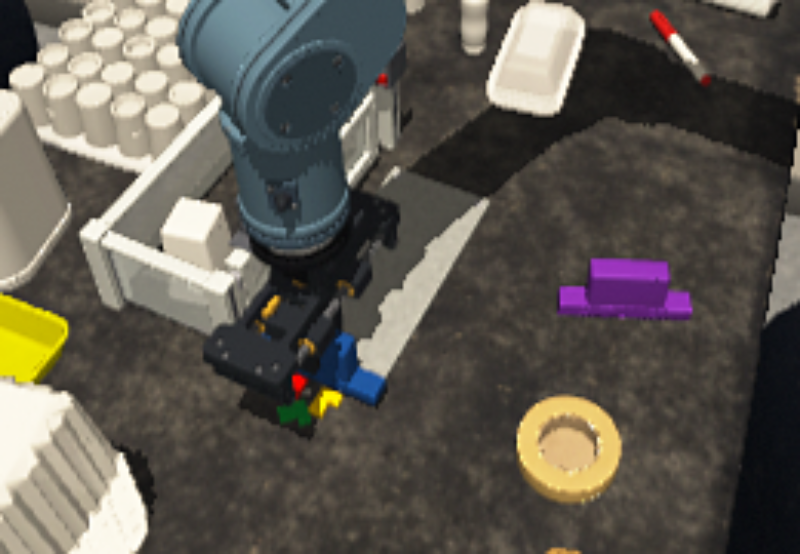

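```bash
python3 - <<'E'
from h import *
from workcell import r
r.line_to([*w(-3,142),206.5],vel=50,stop_force=15);pr(r)
r.line_to([*w(-3,125),206.5],vel=100)
r.line_to([*w(-3,110),260],vel=150)
sx=np.array([np.sin(np.deg2rad(81.8)),-np.cos(np.deg2rad(81.8))])
r.line_to([440,-15,260],vel=220,ori=R(sx));pr(r)
r.line_to([440,-15,203],vel=120)
print(r.line_to([440,-15,197.5],vel=25,stop_force=4));pr(r)
chips(r,"3")
E
```

```text
11.54 [605.4 303.  206.5] 22.0 30.0 [-1.  -0.2 -1.3]
14.15 [440.4 -14.2 260. ] 21.51 30.0 [-0.   0.9 -1.4]
True
15.03 [440.7 -15.  198.9] 21.72 30.0 [ 0.3 -0.2  4.3]
top yellow 61 [-19. 163.] 4.7
top red 70 [ 12. 166.] 4.1
top green 31 [ -3. 185.] 6.9
side yellow 64 [-21. 165.] 8.0
side red 70 [ 10. 167.] 7.1
side green 63 [ -5. 186.] 8.1
```

All three chips lie flat, 43 mm or more past the sill's end. Next I release the scraper and take the knob.

```bash
python3 - <<'E'
from h import *
from workcell import r
r.gripper_to(60);pr(r)
r.line_to([440,-15,385],vel=200)
k=w(79.5,-64)
r.line_to([*k,385],vel=250,ori=R(SX))
c=r.camera("side");P=cloud(c);np.savez("side4.npz",**c)
m=mask(c,"blue",P,-5,80,(300,600,-250,200));q=P[m];print(len(q),q.min(0),q.max(0))
cv2.imwrite("pics/s4.png",cv2.resize(c["pixels"][120:300,130:390,::-1],(800,554)))
r.line_to([*k,316],vel=100,stop_force=6);pr(r)
E
```

```text
15.84 [439.9 -15.  198. ] 60.16 0.0 [-1.1 -0.2 -0.4]
315 [422.27208467 -84.84991105   0.81783068] [457.01583457  43.90140298  66.59140515]
18.98 [669.   89.8 316.6] 59.85 0.0 [ 0.2 -0.   0.5]
```

View pics/s4.png

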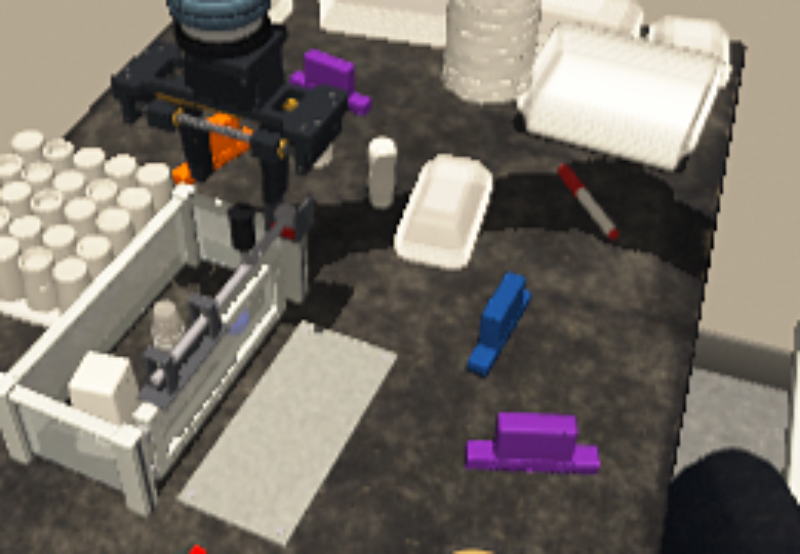

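The sill is clear, the scraper stands upright at about (500,320), and the fingers straddle the knob. Next I grip, lift and draw.

```bash
python3 - <<'E'
from h import *
from workcell import r
r.gripper_to(10);pr(r);r.hold(0.2);pr(r)
p=np.array(r.observe()["eef_pos"]);z0=p[2]
print("lift stop",r.line_to([p[0],p[1],z0+10],vel=25,stop_force=15));pr(r)
c=r.camera("side");P=cloud(c);np.savez("side5.npz",**c)
cv2.imwrite("pics/s5.png",cv2.resize(c["pixels"][160:230,160:260,::-1],(800,560),interpolation=cv2.INTER_CUBIC))
E
```

```text
19.64 [668.9  89.6 316.1] 21.87 29.6 [1.3 0.3 0.3]
19.84 [668.9  89.6 316.1] 21.7 29.6 [ 1.2  0.2 -0.4]
lift stop False
20.39 [668.9  89.6 326.2] 21.24 29.5 [ 2.1  0.3 -1.3]
```

View pics/s5.png

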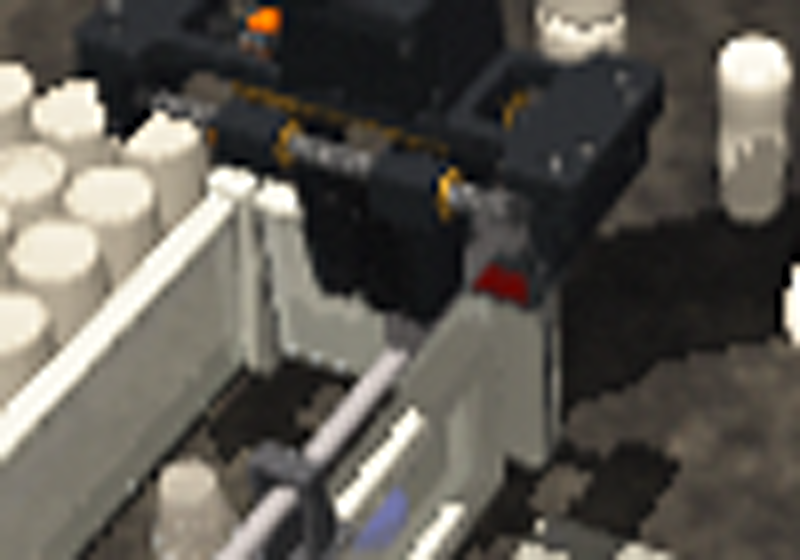

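The wrist carries about 1.5 N more, which matches the bolt's weight, so the bolt is lifted. Next I draw it in stages.

```bash
python3 - <<'E'
from h import *
from workcell import r
p=np.array(r.observe()["eef_pos"])
for d in(22,44):
    q=p+np.r_[SY*d,0]
    st=r.line_to(q,vel=40,stop_force=8);pr(r)
    e=np.array(r.observe()["eef_pos"]);print(d,st,"drawn",(e-p)[:2]@SY)
    if d==22 and st: break
E
```

```text
21.14 [670.9 112.2 326.2] 22.22 29.5 [ 1.2  0.6 -0.8]
22 False drawn 22.6864438539285
21.67 [672.9 131.6 325.3] 21.86 29.5 [ 1.4 -0.4 -1.9]
44 True drawn 42.21278826554364
```

```bash
python3 - <<'E'
from h import *
from workcell import r
p=np.array(r.observe()["eef_pos"]);H=p[:2]+143*SY
rot=lambda v,t:np.array([v[0]*np.cos(t)+v[1]*np.sin(t),-v[0]*np.sin(t)+v[1]*np.cos(t)])
z=p[2]
r.line_to([*(H-145.5*SY),z],vel=20);pr(r)
for t in np.linspace(0,0.44,7)[1:]:
    st=r.line_to([*(H-145.5*rot(SY,t)),z],vel=40,ori=R(rot(SX,t)),stop_force=20);pr(r)
    if st: print("STOP",t);break
r.hold(0.5);pr(r)
c=chips(r,"6")
P=cloud(c);m=mask(c,"blue",P,-5,80,(300,600,-250,200));q=P[m];print(len(q),q.min(0),q.max(0))
cv2.imwrite("pics/s6.png",cv2.resize(c["pixels"][130:310,110:370,::-1],(800,554)))
P=cloud(dict(np.load("top6.npz")));g=P.reshape(-1,3);s=inv(g)
# gate near-side edges: points z 60..150, in front of closed plane
k=(g[:,2]>85)&(g[:,2]<135)&(s[:,0]>-60)&(s[:,0]<64)&(abs(s[:,1])<140);b=s[k]
if len(b)>10: print("gate pts",len(b),cv2.fitLine(b.astype(np.float32),cv2.DIST_HUBER,0,.01,.01).ravel(),b.min(0),b.max(0))
E
```

```text
21.92 [672.7 129.6 325.4] 21.75 29.5 [ 1.3 -0.  -1.4]
22.33 [662.2 130.4 325.5] 22.2 29.5 [ 2.4  0.5 -2.1]
22.75 [651.9 132.5 325.4] 21.78 29.5 [ 2.6 -0.4 -1.8]
23.17 [641.7 135.4 325.5] 21.59 29.5 [ 3.  -0.2 -1. ]
23.58 [631.7 139.  325.5] 21.75 29.5 [ 2.5 -0.3 -1.7]
24.0 [621.9 143.3 325.4] 21.45 29.5 [ 2.5 -0.7 -1.9]
24.42 [612.6 148.4 325.4] 21.82 29.5 [ 3.4 -1.9 -1.3]
24.92 [612.3 148.6 325.3] 21.76 29.5 [ 3.8 -1.1 -0.7]
top yellow 61 [-19. 163.] 5.1
top red 65 [ 12. 167.] 4.5
top green 27 [ -1. 185.] 7.0
side yellow 67 [-22. 165.] 7.6
side red 70 [ 10. 167.] 7.5
side green 63 [ -5. 186.] 7.7
315 [421.95633848 -84.66720511   0.99874297] [457.84981598  44.32352005  66.4550675 ]
gate pts 110 [  0.45448998   0.89075184 -10.085307   -71.91916   ] [ -28.07718712 -138.98053038] [ 61.99013612 -41.26642426]
```

View pics/s6.png

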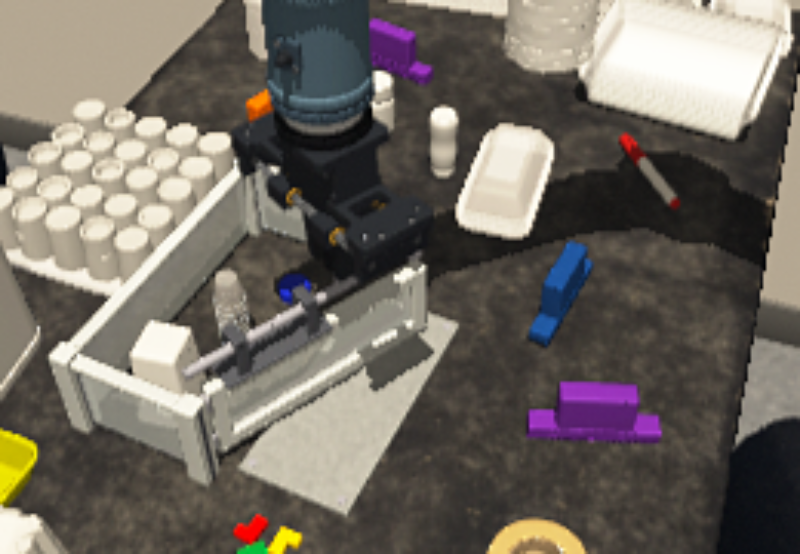

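The gate stands open about 27° with the knob gripped. The scraper is upright at (560,290), and the chips are off the sill at the lower left.

```bash
python3 -c "
from workcell import r
r.hold(0.5);print(r.job_done())"
```

```text
the job is handed in; nothing more can be done
None
```

I handed the job in at about 25 s of robot time, but no verdict came back: the chips are off the sill, the scraper stands clear on the table, the bolt was drawn to its stop and eased back about 2 mm, and the gripped knob holds the gate about 25–27° open.

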